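# Change over a two-branch manifold by pushing its valve levers

## Robot

A 6-joint arm with a two-finger parallel gripper is mounted at the origin on the work surface; the furniture and walls round the work are solid. World frame = base frame: x ahead of the robot, y to its left, z up, the work surface at z = 0. Lengths are in m, angles in rad, forces in N, time in s.
With the tool pointing down it reaches from about 0.275 to 0.825 m from the base axis. Payload 4.9 kg.
Tool frame: the origin (TCP) lies midway between the tips of the shut fingers; the grasp point (between the pads) lies 19 mm behind it (grip_point_offset is the distance from the TCP to the grasp point, in m); z points along the fingers, x is the direction in which the jaws open and shut, and the axes are right-handed (so a half turn about z gives the same grasp; the last joint's range is limited). The gripper opens to 85 mm and grips with 20 to 120 N. Pads are 22 mm wide; open, the fingers measure 114 mm over their backs; the gripper's body (76 mm by 85 mm) begins 54 mm behind the grasp point. The pads swing forward as they close: fully open they stand 13 mm farther back than shut.
Start: joints at [0.997, 0.326, -0.193, 1.052, 0, 1.437], TCP at [0.234, 0.498, 0.231] pointing down, gripper open.
Joint ranges: [-2.65, 2.65], [-0.97, 1.79], [-1.3, 1.35], [-1.93, 2.1], [-1.47, 1.37], [-3.14, 3.14]. Speed limits (rad/s): [2.57, 2.57, 3.14, 3.14, 3.14, 3.14].

## Interface

Orientations are given as a rotation vector (axis times angle).
In Python, from cell import * gives the robot as it stands. Calls block until the motion is done:
- movep(position, orientation): joint-space move of the TCP to a pose.
- move_l(position, velocity=0.15, rot=None, until_force=None): straight line of the TCP; rot=None keeps the orientation; velocity is the mean speed in m/s. With until_force (N) it stops when the force on the tool has changed by that much, and returns True; else False.
- set_joints(angles): joint-space move.
- let_go() and grab(newtons=None): open the fingers fully, or close them until they stop; newtons is the grip in N (None keeps the last).
- sleep(seconds).
- ik(position, orientation): joint angles nearest the present ones, or None.
- get_state(): the state.
- grab_frame(name): name is "scene" or "top"; returns a dict with "img" (384x512x3 uint8, red, green, blue), "fx", "fy", "cx", "cy" (pixels), "k1" (the pictures are not rectified: a ray, as slopes to the right and down, at radius r is drawn at 1 + k1 r^2 times it, then the intrinsics apply), "cam_to_world" (4x4, takes a point from camera to world coordinates). Camera axes: x right, y down, z forward; pixel columns grow to the right and rows downward; lengths in m; the calibration is good to about 2 mm. A picture is of the moment at which its call begins. There is no depth.
A pose or a line that the arm cannot do raises MotionError and nothing moves.
- sign_off(): hands the job in, once; it reports no verdict.
Trained networks look in the newest picture that a camera, given by its name, has taken for a name from the list of things; names that differ only in an ending like _2 or _b are one class to them, and where a whole thing is asked for, a point or a joint stands for the part that bears it (a point fixed in the world has none). Each returns a list of dicts, best first, with "score" (0 to 1); they miss things now and then, are a little off and sometimes report something else, mostly with a low value. They report only what shows in the picture. A call takes as long as a camera call.
- spot_in(camera, name): "centre" ([column, row] in pixels, amid what is visible of it).
- silhouettes(camera, name): "mask" (384x512 bool, what is visible of it) and "centre" ([column, row] in pixels, amid what is visible of it).
- tip_of(camera, name): "centre" ([column, row] in pixels: a listed point, or the origin of a listed thing).
The state is a dict: "clock": time; "q": joint angles; "joint_velocities": joint speeds; "tau": joint torques, N m; "position": TCP position; "eef_rot": TCP orientation; "contact_force": force on the tool from outside, world axes, zero at the start; "wrist_torque": the same for the moment, N m; "finger_gap": opening from 0.0 (shut) to 1.0 (fully open).
Only numpy, scipy, OpenCV 4.12 (cv2) and the standard library are available. Lean on these libraries where they do the work, as an engineer would, in place of code of your own. Each camera call takes 0.05 s, during which the arm holds its last target. There are 200 camera calls.

## Task

On the plywood panel two copper branches each have a ball valve with a red lever: one valve is open (lever along its pipe), the other is shut (lever across its pipe). Change the supply over: with a fingertip push the open valve's lever round until that valve is fully shut, and only then push the other lever round until its valve is fully open, so that the two are never open together. Do not grip or force the levers, and leave everything else lying where it is.

Things in the scene. Friction and masses are not known exactly. Their poses are not given: they have to be found in the camera images.
- manifold: Fixed plywood panel on the table, 18 mm thick. Origin on its underside midway between the two valve stems; x points to the header pipe at the back, y left, z up. It spans x -102 to 88, y -155 to 155 mm. The stems stand at x = 0, y = +75 and -75 mm (which valve is left or right varies); each valve body is 34 mm wide, top 53 mm, its 19 mm stem top 63 mm above the table.
- header_mid (a point): Middle of the copper header pipe, on its axis, 35.5 mm above the table; the pipe runs along the panel's y (245 mm long, 23 mm thick), 70 mm behind the valve stems. In front of it lies a round gauge 48 mm wide, top 45 mm above the table. The two branch pipes (19 to 24 mm thick, same height) run from it along the panel's -x, through the valves.
- inlet_left (a point): Centre of the brass blank cap (30 mm thick, 16 mm long, top 51 mm above the table) on the near end of the left branch pipe; the right one has the same 150 mm to its right.
- duty_lever (a joint): Lever of the valve that is open at the start (0 to 0.3), rad: 0 = along its pipe, pointing from the stem to the capped end near the robot, open; grows anticlockwise seen from above; 1.57 = across the pipe, pointing to the panel's -y side (right), shut. Stops at 0 and 1.57. It stays where it is left; friction 0.05 N m, about 1 N at its outer end.
- duty_pivot (a point): Point on the vertical turning axis of that lever, 66.5 mm above the table, at the lever's mid-height. The lever is a red bar 17 mm wide (8.5 mm either side of its centre line) and 3.5 mm thick (65 to 68 mm above the table) that reaches 80 mm from the axis one way and 11 mm the other.
- duty_end (a point): Point on the centre line of the open valve's lever, 65 mm from the turning axis (15 mm short of its end), at mid-height; it moves with the lever.
- standby_lever (a joint): The same for the valve that is shut at the start (begins between 1.47 and 1.57; 0 = along its pipe, open; opening turns it clockwise seen from above).
- standby_pivot (a point): Turning axis of the lever of the valve that is shut at the start, same sizes as the other.
- standby_end (a point): Point on the centre line of that lever, 65 mm from its turning axis, at mid-height.
- coupling: Loose copper pipe coupling standing on the panel between the branches, toward the inlets; 24 mm across, 36 mm tall, its top 54 mm above the table; origin at the centre of its underside. To be left alone.
- seal_tape: Loose yellow and blue roll of thread seal tape lying on the panel between the valves, 49 mm across, 17 mm high (top 35 mm above the table); origin at the centre of its underside. To be left alone.
- wrench: Loose adjustable wrench, 201 x 46 x 12 mm, lying at the left edge; origin at the centre of its underside. To be left alone.
- level: Loose blue torpedo level, 220 x 20 x 37 mm, at the right edge of the table; origin at the centre of its underside. To be left alone.
- elbow: Loose copper elbow, 51 x 51 x 23 mm, lying on the panel left of the left valve (top 41 mm above the table); origin at the centre of its underside. To be left alone.

How it is judged:
On the way, in this order (a step that is already met when the one before it is completed fails the run):
1. the valve that was open is fully shut (value of joint duty_lever above 1.4 rad and value of joint standby_lever above 1.2 rad), for 0.2 s.
2. the other valve is fully open (value of joint standby_lever below 0.17 rad and value of joint duty_lever above 1.4 rad), for 0.2 s.
At the end, for the whole second after the job is handed in: The lever of the first valve lies across its pipe (joint above 1.40 rad, 10 degrees from its stop), the lever of the other lies along its pipe (below 0.17 rad), both at rest; every loose thing is within 20 mm of where it was (all of step 2 and velocity of joint duty_lever between -0.05 and 0.05 rad/s and velocity of joint standby_lever between -0.05 and 0.05 rad/s and distance of each of coupling, seal_tape, wrench, level, elbow from where it was at the start of the episode below 0.02 m); the robot touches nothing.
It fails at once if both valves are open at once (both levers more than about 20 degrees off the shut position) (value of joint each of duty_lever, standby_lever below 1.2 rad).
It fails at once if a lever is gripped or forced (more than 35 N between the fingers and the lever) (contact force between the fingers and duty_lever above 35 N or contact force between the fingers and standby_lever above 35 N).
It fails at once if a loose bystander is moved more than 20 mm, lifted or carried (distance of any of coupling, seal_tape, wrench, level, elbow from where it was at the start of the episode above 0.02 m).
It also fails if it takes over 58 s, if anything falls off the work surface, if the arm or the gripper's body presses on something with over 40 N, if the wrist force passes 120 N, or if a joint passes its speed limit or range.

## Working session

There is one attempt and no reset: what is moved stays moved. The work goes in short steps, each a Python script; the robot and the scene stay as the last script left them, time stands still between calls to the robot, and variables do not carry over. Pictures are saved under pics/ and viewed, about 8 in all and at most 12, crops included, and the job is handed in when it is done.

```bash
mkdir -p pics; ls; cat > h.py <<'E'
from cell import *
import numpy as np, cv2
def ray(f,px):
    K=np.array([[f["fx"],0,f["cx"]],[0,f["fy"],f["cy"]],[0,0,1.]])
    n=cv2.undistortPoints(np.array([[px]],float),K,np.array([f["k1"],0,0,0.]))[0,0]
    T=np.array(f["cam_to_world"]); return T[:3,3],T[:3,:3]@np.array([n[0],n[1],1.])
def at_z(f,px,z):
    o,d=ray(f,px); return o+d*(z-o[2])/d[2]
E
python3 - <<'E'
from h import *
for c in ["top","scene"]:
    f=grab_frame(c); cv2.imwrite(f"pics/{c}0.png",f["img"][:,:,::-1])
    print(c,np.round(f["cam_to_world"],3).tolist(),f["fx"],f["k1"])
    for n,z in [("duty_pivot",.0665),("duty_end",.0665),("standby_pivot",.0665),("standby_end",.0665),("header_mid",.0355),("inlet_left",.0355),("coupling",.018),("seal_tape",.018),("elbow",.018),("wrench",0),("level",0),("manifold",0)]:
        for r in tip_of(c,n)[:2]: print(n,round(r["score"],2),np.round(r["centre"],1),np.round(at_z(f,r["centre"],z),4))
print(get_state())
E
```

```text
pics
top [[0.025, -0.999, 0.032, 0.456], [-0.999, -0.024, 0.033, -0.043], [-0.032, -0.032, -0.999, 1.018], [0.0, 0.0, 0.0, 1.0]] 470.3147501145327 -0.17172912982161215
duty_pivot 0.79 [243.2 196.1] [0.4848 0.0144 0.0665]
duty_end 0.66 [256.  228.4] [ 0.4201 -0.0131  0.0665]
standby_pivot 0.78 [317.  194.3] [ 0.4919 -0.1348  0.0665]
standby_pivot 0.4 [387.7 232.7] [ 0.4173 -0.2809  0.0665]
standby_end 0.82 [347.3 197.1] [ 0.4877 -0.1965  0.0665]
header_mid 0.59 [279.2 161.4] [ 0.5602 -0.0573  0.0355]
inlet_left 0.57 [247.8 240.1] [0.394  0.0044 0.0355]
coupling 0.55 [276.2 225.3] [ 0.4259 -0.0543  0.018 ]
seal_tape 0.6 [280.5 200.2] [ 0.4794 -0.0622  0.018 ]
elbow 0.58 [220.1 184. ] [0.5109 0.0675 0.018 ]
wrench 0.6 [145.6 198.1] [0.4772 0.2339 0.    ]
level 0.83 [389.5 233.3] [ 0.4134 -0.3016  0.    ]
manifold 0.65 [283.5 196. ] [ 0.489  -0.0688  0.    ]
scene [[0.544, -0.462, 0.7, -0.096], [-0.839, -0.319, 0.441, -0.398], [0.019, -0.827, -0.561, 0.558], [0.0, 0.0, 0.0, 1.0]] 417.7399187267093 0.05097462905870849
duty_pivot 0.59 [239.6 194.2] [0.4823 0.0054 0.0665]
duty_end 0.48 [228
[... 862 characters left out ...]
198.6] [ 0.6067 -0.0384  0.    ]
{'clock': 1.3, 'q': array([ 9.96767565e-01,  3.26201774e-01, -1.92618276e-01,  1.05199042e+00,
       -1.74166956e-05,  1.43662103e+00]), 'joint_velocities': array([-0.00044016,  0.00068857,  0.00080623,  0.00029891,  0.00115693,
        0.00035918]), 'tau': array([ 2.11256429e-04, -4.43330741e+01,  2.62757617e+01,  1.05451993e-03,
       -6.61802005e-05, -1.92066744e-05]), 'position': array([0.23418139, 0.49766454, 0.23127292]), 'eef_rot': array([ 2.65254172e+00,  1.68329743e+00, -8.75105279e-06]), 'contact_force': array([-0.39826438, -0.56357539, -0.0846879 ]), 'wrist_torque': array([-0.01263798, -0.02389903,  0.00727541]), 'finger_gap': 0.9998606700637215}
```

```bash
python3 - <<'E'
import cv2
a=cv2.imread("pics/top0.png")[130:270,130:420]
cv2.imwrite("pics/top0c.png",cv2.resize(a,None,fx=2.7,fy=2.7,interpolation=cv2.INTER_CUBIC))
E
```

```text
(no output)
```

View pics/top0c.png

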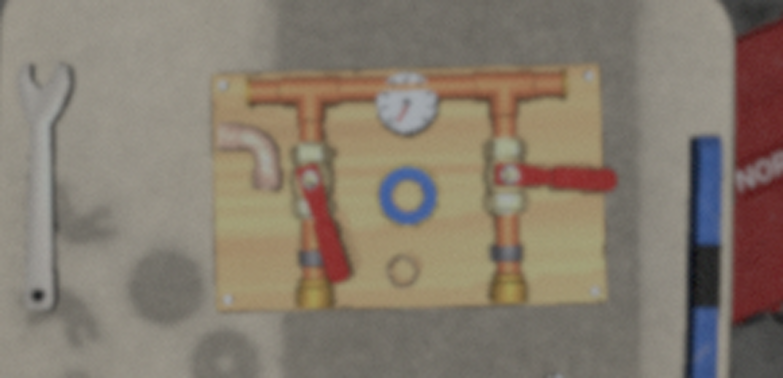

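View pics/scene0.png

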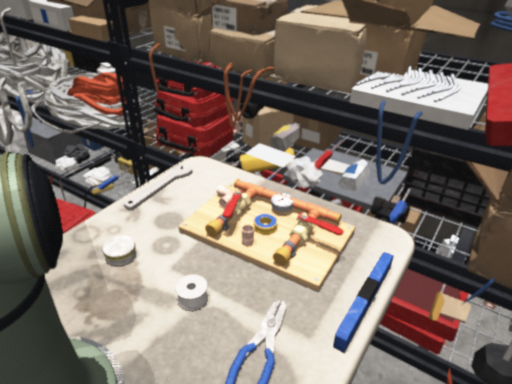

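The duty valve is the left one: stem near crop pixel (310,180), lever towards (340,275), about 0.28 rad. The standby valve is the right one, stem near (510,175), with its lever pointing right. The tape (407,195) and the coupling (403,270) both lie below lever height. Next I push the duty lever with closed fingers, contact face kept parallel to the lever.

```bash
cat >> h.py <<'E'
from scipy.spatial.transform import Rotation as R
TH=0.047; P={"duty":np.array([.4842,.0125]),"standby":np.array([.4925,-.1355])}; r=.055; Z=.059
def pose(which,a,gap,z=Z,flip=0):
    s=-1 if which=="duty" else 1       # side of the lever the finger is on
    t=np.pi+TH+a; u=np.array([np.cos(t),np.sin(t)]); n=np.array([-u[1],u[0]])
    p=P[which]+r*u+s*n*(.0085+.011+gap)
    return np.r_[p,z],(R.from_euler("z",t+flip)*R.from_euler("x",np.pi)).as_rotvec()
E
python3 - <<'E'
from h import *
for fl in (0,np.pi):
  for w,A in (("duty",(.28,.9,1.6)),("standby",(1.5,.8,-.03))):
    for a in A:
        q=ik(*pose(w,a,.012,flip=fl)); print(fl,w,a,None if q is None else np.round(q,2))
E
```

```text
0 duty 0.28 [-0.12  0.31 -0.74  0.52  0.   -2.01]
0 duty 0.9 [-0.21  0.32 -0.73  0.52  0.   -2.72]
0 duty 1.6 [-0.26  0.37 -0.65  0.55  0.    2.81]
0 standby 1.5 [-0.48  0.51 -0.4   0.66 -0.    2.68]
0 standby 0.8 [-0.53  0.45 -0.5   0.62 -0.   -2.95]
0 standby -0.03 [-0.52  0.38 -0.62  0.56 -0.   -2.11]
3.141592653589793 duty 0.28 [-0.12  0.31 -0.74  0.52  0.    1.13]
3.141592653589793 duty 0.9 [-0.21  0.32 -0.73  0.52  0.    0.42]
3.141592653589793 duty 1.6 [-0.26  0.37 -0.65  0.55  0.   -0.33]
3.141592653589793 standby 1.5 [-0.48  0.51 -0.4   0.66  0.   -0.46]
3.141592653589793 standby 0.8 [-0.53  0.45 -0.5   0.62 -0.    0.19]
3.141592653589793 standby -0.03 [-0.52  0.38 -0.62  0.56 -0.    1.03]
```

```bash
cat >> h.py <<'E'
def go(w,a,gap,v,uf=None,z=Z):
    p,o=pose(w,a,gap,z,np.pi); hit=move_l(p,velocity=v,rot=o,until_force=uf)
    s=get_state(); print(w,round(a,2),hit,"t",round(s["clock"],2),"F",np.round(s["contact_force"],1),"err",np.round((s["position"]-p)*1000,1)); return hit
E
python3 - <<'E'
from h import *
grab()
movep(*pose("duty",.28,.012,.16,np.pi))
go("duty",.28,.012,.08,8)
for a in (.28,.5,.72,.94,1.16,1.36):
    if go("duty",a,0,.05,10): break
else:
    go("duty",1.57,-.006,.02,7)
f=grab_frame("top"); cv2.imwrite("pics/top1.png",f["img"][:,:,::-1])
f=grab_frame("scene"); cv2.imwrite("pics/scene1.png",cv2.resize(f["img"][150:300,160:380,::-1],None,fx=3,fy=3,interpolation=cv2.INTER_CUBIC))
E
```

```text
duty 0.28 False t 5.34 F [-0.4 -0.   0.6] err [ 0.4 -0.   0.4]
duty 0.28 False t 5.73 F [-0.3  0.5 -0.2] err [ 0.3 -0.5  0.1]
duty 0.5 False t 6.14 F [-0.8  1.2 -0.3] err [ 0.  -0.1  0. ]
duty 0.72 False t 6.55 F [-0.1 -0.4  0. ] err [-0.   0.1 -0. ]
duty 0.94 False t 6.96 F [-0.1 -0.1 -0.4] err [-0.   0.1 -0. ]
duty 1.16 False t 7.37 F [-0.3  0.1  0.7] err [-0.1  0.1 -0. ]
duty 1.36 False t 7.75 F [-0.7 -0.4  0.3] err [-0.1  0.2 -0. ]
duty 1.57 True t 8.4 F [-0.3 -0.2 -0. ] err [-7.5  1.2 -0.8]
```

View pics/scene1.png

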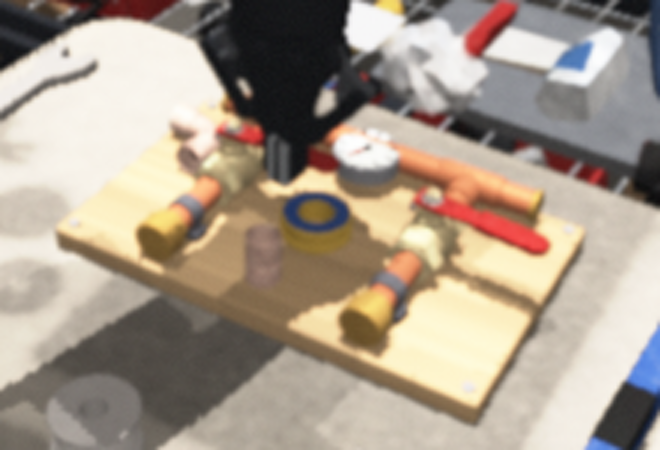

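The duty lever now lies across its pipe, with the closed fingertips at about (283,165), and nothing else has moved. I'll back off, lift clear and measure its angle.

```bash
cat >> h.py <<'E'
def measure(tag):
    for c in ("top","scene"):
        f=grab_frame(c); cv2.imwrite(f"pics/{c}_{tag}.png",f["img"][:,:,::-1])
        for w in P:
            m=silhouettes(c,w+"_lever")
            if m:
                ys,xs=np.nonzero(m[0]["mask"]); v=np.array([at_z(f,p,.068)[:2] for p in zip(xs[::2],ys[::2])])
                d=np.linalg.svd(v-v.mean(0),full_matrices=0)[2][0]; d*=np.sign(d@(v.mean(0)-P[w]))
                a=(np.arctan2(d[1],d[0])-np.pi-TH+np.pi)%(2*np.pi)-np.pi
                print(c,w,round(m[0]["score"],2),len(v),"mean",np.round(v.mean(0),4),"angle",round(a,3))
E
python3 - <<'E'
from h import *
go("duty",1.5,.012,.08); go("duty",1.5,.012,.15,z=.16)
movep(*pose("standby",1.5,.014,.25,np.pi))
print(get_state()["clock"]); measure("2")
a=cv2.imread("pics/top_2.png")[130:270,180:400]
cv2.imwrite("pics/top2c.png",cv2.resize(a,None,fx=3.5,fy=3.5,interpolation=cv2.INTER_CUBIC))
E
```

```text
duty 1.5 False t 8.82 F [0.5 0.  0.3] err [-0.2  0.1  0. ]
duty 1.5 False t 9.65 F [ 0.2  0.5 -0.2] err [-0.3  0.1 -0.6]
10.4333
top duty 0.85 198 mean [ 0.4865 -0.0229] angle 1.575
top standby 0.89 152 mean [ 0.4917 -0.1753] angle 1.5
scene duty 0.73 123 mean [ 0.4835 -0.023 ] angle 1.567
scene standby 0.56 157 mean [ 0.4861 -0.1754] angle 1.491
```

View pics/top2c.png

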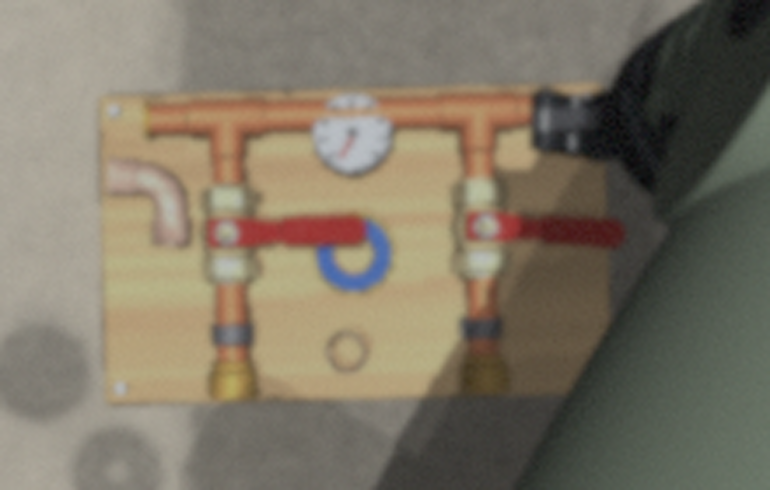

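The duty lever runs from (225,232) to (365,230), angle about 1.57, so that valve is fully shut. The standby lever reads about 1.5. Now I open it.

```bash
python3 - <<'E'
from h import *
w="standby"
go(w,1.5,.014,.12,8)
for a in (1.5,1.28,1.06,.84,.62,.40,.2):
    if go(w,a,0,.05,10): break
else: go(w,0,-.006,.02,7)
go(w,.06,.014,.08); go(w,.06,.014,.15,z=.16)
movep([.40,-.33,.28],pose(w,.06,0,.2,np.pi)[1])
print(get_state()["clock"]); measure("3")
for n,z in [("coupling",.018),("seal_tape",.018),("elbow",.018),("wrench",0),("level",0)]:
    for c in ("top",):
        f=grab_frame(c); 
        for r_ in tip_of(c,n)[:1]: print(n,np.round(at_z(f,r_["centre"],z),4))
a=cv2.imread("pics/top_3.png")[130:270,130:420]
cv2.imwrite("pics/top3c.png",cv2.resize(a,None,fx=2.7,fy=2.7,interpolation=cv2.INTER_CUBIC))
E
```

```text
standby 1.5 False t 12.47 F [-0.2  0.9 -0.1] err [ 0.5 -0.3  0.6]
standby 1.5 False t 12.91 F [ 0.2  0.6 -1.1] err [-0.3 -0.   0.2]
standby 1.28 False t 13.32 F [ 0.3  0.6 -0.5] err [ 0.2 -0.1  0.1]
standby 1.06 False t 13.72 F [ 0.4  0.5 -0.4] err [0.1 0.1 0. ]
standby 0.84 False t 14.13 F [0.3 0.2 0.4] err [ 0.2  0.1 -0. ]
standby 0.62 False t 14.54 F [0.9 0.3 0.7] err [0.2 0.  0. ]
standby 0.4 False t 14.95 F [-1.1 -1.1 -0.2] err [ 0.2 -0.   0. ]
standby 0.2 False t 15.33 F [-0.1 -0.9  0.4] err [ 0.2 -0.   0. ]
standby 0 True t 15.93 F [ 0.1 -2.5  0. ] err [ 2.  -8.3  0. ]
standby 0.06 False t 16.27 F [-0.3 -0.1 -0.3] err [-0.  -0.6 -0.1]
standby 0.06 False t 17.09 F [-0.  -0.2 -0.8] err [-0.5  0.4 -0.7]
17.9083
top duty 0.7 180 mean [ 0.4879 -0.0216] angle 1.582
top standby 0.66 161 mean [ 0.4586 -0.1392] angle -0.01
scene duty 0.53 122 mean [ 0.484  -0.0241] angle 1.579
scene standby 0.75 133 mean [ 0.4495 -0.1404] angle 0.002
coupling [ 0.4235 -0.0586  0.018 ]
seal_tape [ 0.4824 -0.0644  0.018 ]
elbow [0.5055 0.0626 0.018 ]
wrench [0.4696 0.2416 0.    ]
level [ 0.4099 -0.2899  0.    ]
```

View pics/top3c.png

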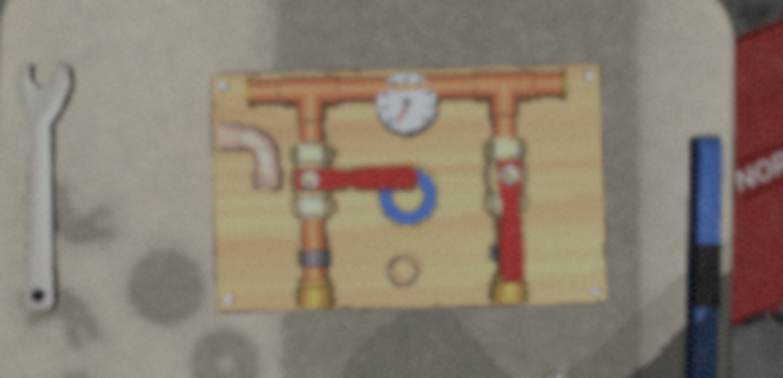

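The duty lever lies across its pipe, (310,180) to (415,178), and the standby lever along its pipe, (510,173) to (510,280). All the loose things are at the same pixels as at the start, and the arm is clear.

```bash
python3 -c "
from cell import *
sleep(.5); print(get_state()['contact_force'],get_state()['clock']); sign_off()"
```

```text
[-0.17330883 -0.66411495  0.76848488] 19.2083
the job is handed in; nothing more can be done
```

The supply is changed over and the job is handed in, at 19.2 s of the allowed 58 s. With the closed fingertips I pushed the left (open) valve's lever round to its stop. I checked that it was shut, then pushed the right lever round to its stop.

- **Levers:** in the last pictures from both cameras the first lever reads about 1.58 rad (shut) and the other about 0.00 rad (open).
- **Forces:** readings taken after each move stayed below about 3 N. Both final pushes stopped on their 7 N force limit.
- **Loose things:** in the top picture they lie at the same pixels as at the start. The network's positions for them differ from the first ones by 4 to 12 mm (the level most). I take that as detector scatter, since the pictures show no movement.
- **Arm:** it ended clear of everything, with no contact force beyond noise.

No check failed.

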